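# Pack the gap of a support stand flush with spacer plates

### The arm

A 6-joint arm with a two-finger parallel gripper is mounted at the origin on a cart in front of the work surface, level with it; the furniture and walls round the work are solid. World frame = base frame: x ahead of the robot, y to its left, z up, the work surface at z = 0. Lengths are in m, angles in rad, forces in N, time in s.
With the tool pointing down it reaches from about 0.3 to 0.875 m from the base axis. Payload 6.4 kg.
Tool frame: the origin (TCP) lies where the fingers leave the gripper's body, on its centre line; the fingertips stand 73 mm ahead of it and the grasp point (between the pads) lies 54 mm ahead of it; z points along the fingers, y is the line along which they close (so a half turn about z gives the same grasp; the last joint's range is limited). The gripper opens to 85 mm and grips with 20 to 120 N. Pads are 22 mm wide; open, the fingers measure 114 mm over their backs; the gripper's body (76 mm by 85 mm) begins 54 mm behind the grasp point. The pads swing forward as they close: fully open they stand 13 mm farther back than shut.
Start: joints at [1.069, 0.181, 1.607, -0, 1.354, -0.206], TCP at [0.168, 0.55, 0.304] pointing down, gripper open.
Joint ranges: [-2.99, 2.99], [-0.89, 2.07], [0.3, 2.58], [-1.14, 4.28], [0, 2.63], [-3.12, 3.12]. Speed limits (rad/s): [2.57, 2.57, 3.01, 3.14, 3.14, 3.14].

### API

Orientations are given as a 3x3 rotation matrix whose columns are the frame's x, y, z axes.
In Python, from workcell import manip gives the robot as it stands.
- The arm moves only by the tool send_rows, never from a script. Its argument "rows" is a list of rows, each an object with "claw": the closure, from 0 (fully open) to 1 (shut); "xyz": the shift along the tool's x, y, z in cm, a list of three; "delta_rot": the turn, a rotation vector about the tool's x, y, z in rad, a list of three. In form: [{"claw": claw, "xyz": [tx, ty, tz], "delta_rot": [rx, ry, rz]}, ...]. A call has 1 to 10 rows; each row shifts and turns the commanded pose from where the row before left it, along the tool's axes as they then stand; what a row does not reach is not made up. A row lasts 1/8 s, in which the tool goes at most 62.5 mm and 10.7 degrees, less where a joint would pass 70% of its speed; a pose out of reach is approached as far as the arm can. A call with a gripper value outside its range is refused whole. The fingers move at their own pace and stop on an object; "force" is the grip in N (left out, the last holds). Time passes only in rows, so rows that do not move let the fingers close. It gives the time, the measured TCP pose, the force, the opening and the grip force at its end, in the units of the state.
- manip.read_state(): the state, without advancing time (a new reading comes with each control period).
- manip.snapshot(name): name is "scene" or "top"; returns (picture, depth): 400x640x3 uint8, blue, green, red; 400x640 float32, m along the optical axis (not along the pixel's ray), 0 where there is no reading.
- manip.get_calibration(name): a dict with "K" (3x3 intrinsics, pixels), "D" ([k1, k2, p1, p2, k3] as OpenCV has them; the pictures are not rectified), "rvec" (rotation vector, rad) and "tvec" (3), from world to camera coordinates, as OpenCV has them. Camera axes: x right, y down, z forward; pixel columns grow to the right and rows downward; lengths in m; the calibration is good to about 2 mm. A picture is of the moment at which its call begins. get_calibration takes no time and is no camera call.
- manip.finish_job(): hands the job in; it is judged then, once.
The state is a dict: "clock": time; "joint_positions": joint angles; "joint_vel": joint speeds; "joint_torque": joint torques, N m; "eef_pos": TCP position; "eef_rot": TCP orientation; "force": force on the tool from outside, world axes, zero at the start; "ft_torque": the same for the moment, N m; "opening": opening from 0.0 (shut) to 1.0 (fully open); "grasp_force": force on a finger pad.
Only numpy, scipy, OpenCV 4.12 (cv2) and the standard library are available. Lean on these libraries where they do the work, as an engineer would, in place of code of your own. Each camera call takes 0.05 s, during which the arm holds its last target. There are 200 camera calls.

### The job

The bare metal stand on the worktop has a gap between its two end blocks that must be packed level before an instrument is set across it. Choose the two of the three loose spacer plates that, stacked flat one on the other, fill the gap up to flush with the tops of the end blocks, and stack them on the stand's bed in the middle of the gap, both centred and lying lengthwise from block to block. Leave the third plate where it lies.

Things in the scene. Friction and masses are not known exactly. Their poses are not given: they have to be found in the camera images.
- stand_bed (a point): Centre of the bed of the bare aluminium stand, on the bed's upper face, 10 mm above the worktop. The stand is fixed: a base plate 100 mm (its x) by 184 mm (its y) and 10 mm thick, with an upright end block at each end in y, 32 mm thick in y, 100 mm wide, its top 50 mm above this point. The gap between the blocks is 120 mm along y and open above and on both x sides. z up. The stand's place and yaw vary.
- spacer_thin: The thinnest plate. Rectangular grey plastic spacer plate with two dark screw holes in its top, 45 mm (its x) by 80 mm (its y) and 15 mm thick. Origin: centre of its underside; z up. Lies flat and loose on the worktop; the three plates' places are swapped at random. A fixed microscope, 385 mm high, stands to the left of the plates.
- spacer_mid: The middle plate. Rectangular grey plastic spacer plate with two dark screw holes in its top, 45 mm (its x) by 80 mm (its y) and 25 mm thick. Origin: centre of its underside; z up. Lies flat and loose on the worktop; the three plates' places are swapped at random.
- spacer_thick: The thickest plate. Rectangular grey plastic spacer plate with two dark screw holes in its top, 45 mm (its x) by 80 mm (its y) and 35 mm thick. Origin: centre of its underside; z up. Lies flat and loose on the worktop; the three plates' places are swapped at random.
Not all that is in view belongs to the job. What is shaped like the spacer_thin but blue, green or purple is not meant.

How it is judged:
By the outcome, as a careful person would: the job done as asked, in the order asked, and still so for the second after the job is handed in, with the robot touching nothing.
It also fails if it takes over 61 s, if anything falls off the work surface, if the arm or the gripper's body presses on something with over 40 N, if the wrist force passes 120 N, or if a joint passes its speed limit or range.

## Working session

There is one attempt and no reset: what is moved stays moved. The work goes in short steps, Python scripts to look and compute and a tool call to move; the robot and the scene stay as the last step left them, time stands still between calls to the robot, and variables do not carry over. Pictures are saved under pics/ and viewed, at most 10 in all, crops included, and the job is handed in when it is done.

Besides the shell and the picture viewer there is one more tool, called after "Call:" by a JSON object that holds its "method" and its "body", one argument or row to a line. send_rows: Moves the arm, as the interface text tells. Its arguments: {"type":"object","properties":{"rows":{"type":"array"},"force":{"type":"number"}},"required":["rows"]}

```bash
mkdir -p pics; ls
python3 - <<'E'
from workcell import manip
import cv2,numpy as np
for n in("scene","top"):
    p,d=manip.snapshot(n); cv2.imwrite(f"pics/{n}0.png",p); np.savez(f"{n}0.npz",p=p,d=d)
    c=manip.get_calibration(n); print(n,c, "cam pos",-cv2.Rodrigues(np.array(c["rvec"]))[0].T@np.array(c["tvec"]).ravel(), (d>0).mean())
s=manip.read_state();print(s["clock"],s["eef_pos"],s["eef_rot"],s["opening"])
E
```

```text
pics
scene {'K': array([[381.70832509,   0.        , 317.38340693],
       [  0.        , 381.70832509, 196.9733629 ],
       [  0.        ,   0.        ,   1.        ]]), 'D': array([-0.07291025,  0.        ,  0.        ,  0.        ,  0.        ]), 'rvec': array([ 2.33732212, -0.69034131,  0.27658159]), 'tvec': array([-0.46319958,  0.28332043,  0.67113286])} cam pos [ 0.25423388 -0.44314417  0.69586781] 0.99610546875
top {'K': array([[498.37749763,   0.        , 318.8377054 ],
       [  0.        , 498.37749763, 199.79770544],
       [  0.        ,   0.        ,   1.        ]]), 'D': array([-0.05363616,  0.        ,  0.        ,  0.        ,  0.        ]), 'rvec': array([ 2.15298263, -2.20482729,  0.1303258 ]), 'tvec': array([0.02787052, 0.54425352, 1.11806189])} cam pos [0.43048373 0.03835016 1.1663036 ] 0.9959296875
0.1 [0.16742485 0.5496784  0.30307502] [[-9.56561858e-01  2.91528485e-01 -7.44792224e-04]
 [ 2.91529273e-01  9.56560904e-01 -1.38546248e-03]
 [ 3.08537346e-04 -1.54240930e-03 -9.99998763e-01]] 0.9980684802728572
```

View pics/scene0.png

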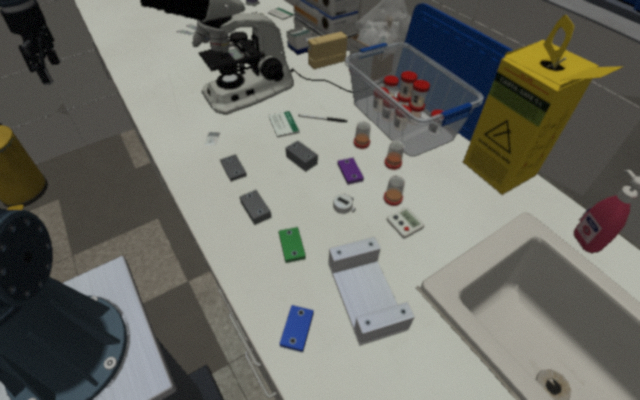

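View pics/top0.png

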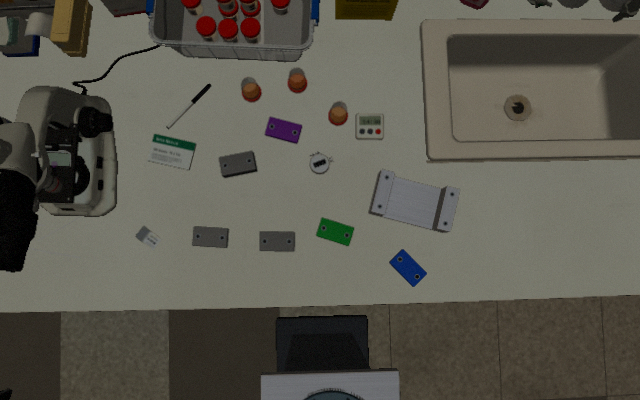

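The top view shows three grey plates at (238,164), (210,237) and (277,241), the stand at (415,201), and blue, green and purple decoys. Since 15+35=50, I need thin and thick, so next I'll measure the heights.

```bash
cat > h.py <<'E'
import cv2,numpy as np
from workcell import manip
def cal(n):
    c=manip.get_calibration(n);R=cv2.Rodrigues(np.array(c["rvec"]))[0];return c["K"],c["D"],R,np.array(c["tvec"]).ravel()
def cloud(n,d):
    K,D,R,t=cal(n);h,w=d.shape
    uv=np.stack(np.meshgrid(np.arange(w),np.arange(h)),-1).reshape(-1,1,2).astype(float)
    r=cv2.undistortPoints(uv,K,D).reshape(h,w,2)
    return (np.dstack([r,np.ones((h,w))])*d[...,None]-t)@R
def onplane(n,uv,z):
    K,D,R,t=cal(n);r=cv2.undistortPoints(np.array(uv,float).reshape(-1,1,2),K,D).reshape(-1,2)
    v=np.c_[r,np.ones(len(r))]@R;o=-R.T@t
    return o+v*((z-o[2])/v[:,2])[:,None]
def rect(n,m,z):
    c=max(cv2.findContours(m.astype(np.uint8),cv2.RETR_EXTERNAL,cv2.CHAIN_APPROX_NONE)[0],key=cv2.contourArea)
    p=onplane(n,c.reshape(-1,2),z)[:,:2]
    (x,y),(a,b),an=cv2.minAreaRect((p*1000).astype(np.float32))
    if a>b: a,b,an=b,a,an-90   # an: direction of short side
    return x/1000,y/1000,a,b,an
E
python3 - <<'E'
from h import *
z=np.load("top0.npz");p,d=z["p"],z["d"];P=cloud("top",d);g=p.astype(int)
for u,v in[(238,164),(210,237),(277,241)]:
    w=np.s_[v-22:v+23,u-28:u+29]
    print((u,v),g[v,u],"height",np.median(P[v-3:v+4,u-3:u+4,2]), "table",np.percentile(P[w][...,2],[5,20]))
    m=np.zeros(d.shape,bool); m[w]=(g[w].max(-1)<125)
    m=cv2.morphologyEx(m.astype(np.uint8),cv2.MORPH_CLOSE,np.ones((5,5)))
    print(rect("top",m,np.median(P[v-3:v+4,u-3:u+4,2])))
    mm=np.zeros(d.shape,bool);mm[w]=P[w][...,2]>0.6*np.median(P[v-3:v+4,u-3:u+4,2])
    print(" depth",rect("top",mm,np.median(P[v-3:v+4,u-3:u+4,2])))
w=np.s_[155:245,355:475]
for lo in(.045,.005):
    m=np.zeros(d.shape,np.uint8);m[w]=(P[w][...,2]>lo)
    n,l,st,c=cv2.connectedComponentsWithStats(m)
    for i in range(1,n):
        if st[i,4]>150:
            zz=np.median(P[l==i][:,2]);print("stand",lo,c[i],zz,rect("top",l==i,.06 if lo>.04 else .06))
crop=cv2.resize(p[140:270,150:470],None,fx=2.5,fy=2.5,interpolation=cv2.INTER_CUBIC);cv2.imwrite("pics/c1.png",crop)
E
```

```text
(238, 164) [53 57 58] height 0.03587614380247561 table [-0.00260933 -0.0005632 ]
(0.6309032592773437, 0.19882167053222657, 102.27127838134766, 130.0948486328125, -1.3067245483398438)
 depth (0.6329415893554687, 0.20023846435546874, 47.113712310791016, 78.79630279541016, 10.155067443847656)
(210, 237) [58 62 64] height 0.016096058076361063 table [-0.00260396 -0.00062512]
(0.4658213195800781, 0.26748147583007814, 101.0838623046875, 130.80406188964844, -1.273223876953125)
 depth (0.4669648742675781, 0.267364501953125, 44.93329620361328, 84.81375885009766, -4.8594970703125)
(277, 241) [59 62 64] height 0.025455458648517695 table [-0.00288448 -0.00087436]
(0.45286709594726565, 0.11285475158691406, 100.1737289428711, 128.2725067138672, -1.327850341796875)
 depth (0.4539554443359375, 0.11594329071044922, 43.24118423461914, 79.81714630126953, -1.352203369140625)
stand 0.045 [382.1037594  191.48120301] 0.060066600667378775 (0.5572330932617188, -0.12652879333496095, 33.32570266723633, 101.2859878540039, 73.8039779663086)
stand 0.045 [447.39142857 208.5       ] 0.059957839692970284 (0.5157078857421875, -0.27272897338867186, 35.49256134033203, 101.31136322021484, 73.98918151855469)
stand 0.005 [450.59230769 157.33461538] 0.018602859006835212 (0.6288703002929688, -0.28594662475585936, 16.094039916992188, 108.53716278076172, -1.0661544799804688)
stand 0.005 [413.62669193 201.8860314 ] 0.012946156061001537 (0.5345620727539062, -0.19723884582519532, 106.22145080566406, 194.5272674560547, -15.81719970703125)
```

View pics/c1.png

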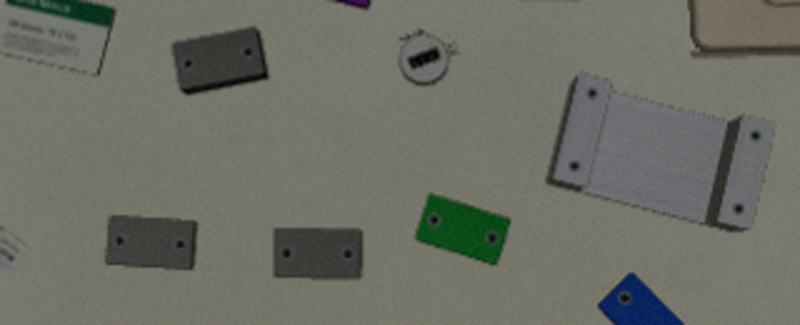

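Thick is at top (238,164) with a measured height of 36 mm. Thin is at (210,237), 16 mm. Mid is at (277,241), 25 mm, and stays where it is. The crop confirms all three are grey with two holes, and the coloured ones are decoys. Next I'll refine the poses and check how far out the microscope reaches.

```bash
cat >> h.py <<'E'
def plate(p,u,v,z,thr=88,r=30):
    g=cv2.GaussianBlur(p,(3,3),0).max(-1);w=np.s_[v-r:v+r,u-r:u+r];m=np.zeros(g.shape,np.uint8);m[w]=g[w]<thr
    m=cv2.morphologyEx(m,cv2.MORPH_CLOSE,np.ones((5,5)));return rect("top",m,z)
def goto(xyz,yaw_deg):
    "shift in tool axes (cm) and turn about tool z (rad), from now"
    s=manip.read_state();R=s["eef_rot"];y=np.arctan2(R[1,1],R[0,1])
    dw=np.array(xyz)-s["eef_pos"]
    a=(np.deg2rad(yaw_deg)-y+np.pi/2)%np.pi-np.pi/2
    print("now",s["eef_pos"].round(4),"yaw",np.rad2deg(y).round(2),"shift cm now",(R.T@dw*100).round(2),"turn z",round(-a,4),
     "shift after turn",((R@cv2.Rodrigues(np.array([0,0,-a]))[0]).T@dw*100).round(2))
E
python3 - <<'E'
from h import *
z=np.load("top0.npz");p,d=z["p"],z["d"];P=cloud("top",d)
for u,v,h in[(238,164,.035),(210,237,.015),(277,241,.025)]:
    for t in(80,88,95):print((u,v),t,np.round(plate(p,u,v,h,t),3))
s=np.load("scene0.npz");S=cloud("scene",s["d"])
A=np.r_[P[:,:150].reshape(-1,3),S[:140,140:300].reshape(-1,3)]
for lo,hi in[(.03,.1),(.1,.2),(.2,.3),(.3,.45)]:
    q=A[(A[:,2]>lo)&(A[:,2]<hi)&(A[:,0]<.75)&(A[:,1]<.75)&(A[:,0]>.3)];print(lo,hi,len(q),np.percentile(q,[1,99],axis=0).round(3).tolist())
goto([.633,.2,.304],10.2)
E
```

```text
(238, 164) 80 [ 0.63   0.199 49.864 81.719 10.207]
(238, 164) 88 [ 0.631  0.199 51.655 82.945 10.142]
(238, 164) 95 [ 0.631  0.199 53.037 84.023 10.195]
(210, 237) 80 [ 0.466  0.267 44.348 82.097 -4.658]
(210, 237) 88 [ 0.467  0.267 46.11  82.973 -4.834]
(210, 237) 95 [ 0.467  0.267 46.703 83.524 -4.853]
(277, 241) 80 [ 0.452  0.113 43.239 77.771 -1.346]
(277, 241) 88 [ 0.453  0.114 45.528 80.026 -1.348]
(277, 241) 95 [ 0.453  0.113 45.528 82.314 -1.35 ]
0.03 0.1 3857 [[0.536, 0.474, 0.031], [0.744, 0.742, 0.099]]
0.1 0.2 5701 [[0.541, 0.483, 0.101], [0.747, 0.622, 0.198]]
0.2 0.3 4675 [[0.521, 0.523, 0.202], [0.747, 0.595, 0.299]]
0.3 0.45 5429 [[0.409, 0.498, 0.301], [0.648, 0.574, 0.383]]
now [0.1674 0.5497 0.3031] yaw 73.05 shift cm now [-54.73 -19.88  -0.08] turn z 1.0969 shift after turn [-42.66  39.63  -0.08]
```

Call:
{"method": "send_rows", "body": {
  "rows": [
    {"claw": 0,"xyz": [-3.5,-2.65,0],"delta_rot": [0,0,0]},
    {"claw": 0,"xyz": [-3.5,-2.65,0],"delta_rot": [0,0,0]},
    {"claw": 0,"xyz": [-3.5,-2.65,0],"delta_rot": [0,0,0]},
    {"claw": 0,"xyz": [-3.5,-2.65,0],"delta_rot": [0,0,0]},
    {"claw": 0,"xyz": [-3.5,-2.65,0],"delta_rot": [0,0,0]},
    {"claw": 0,"xyz": [-3.5,-2.65,0],"delta_rot": [0,0,0]},
    {"claw": 0,"xyz": [-3.5,-2.65,0],"delta_rot": [0,0,0]},
    {"claw": 0,"xyz": [0,0,0],"delta_rot": [0,0,0.157]},
    {"claw": 0,"xyz": [0,0,0],"delta_rot": [0,0,0.157]},
    {"claw": 0,"xyz": [0,0,0],"delta_rot": [0,0,0.157]}
  ]
}}

```text
clock: 1.35
eef_pos: [0.3478, 0.3009, 0.3035]
eef_rot: [[-0.716, 0.698, -0.001], [0.698, 0.716, -0.0], [0.0, -0.001, -1.0]]
force: [1.5, -0.1, 0.2]
opening: 1.005
grasp_force: 0.0
```

Call:
{"method": "send_rows", "body": {
  "rows": [
    {"claw": 0,"xyz": [0,0,0],"delta_rot": [0,0,0.157]},
    {"claw": 0,"xyz": [0,0,0],"delta_rot": [0,0,0.157]},
    {"claw": 0,"xyz": [0,0,0],"delta_rot": [0,0,0.157]},
    {"claw": 0,"xyz": [0,0,0],"delta_rot": [0,0,0.157]},
    {"claw": 0,"xyz": [0,0,0],"delta_rot": [0,0,0]}
  ]
}}

```text
clock: 1.98
eef_pos: [0.3477, 0.3011, 0.3036]
eef_rot: [[-0.176, 0.984, -0.001], [0.984, 0.176, -0.0], [-0.0, -0.001, -1.0]]
force: [-0.3, -0.4, 0.8]
opening: 1.002
grasp_force: 0.0
```

```bash
python3 -c "
from h import *
goto([.633,.2,.15],10.2)"
```

```text
now [0.3477 0.3011 0.3036] yaw 10.16 shift cm now [-14.98  26.31  15.34] turn z -0.0006 shift after turn [-15.    26.3   15.34]
```

Call:
{"method": "send_rows", "body": {
  "rows": [
    {"claw": 0,"xyz": [-2.14,3.76,2.19],"delta_rot": [0,0,0]},
    {"claw": 0,"xyz": [-2.14,3.76,2.19],"delta_rot": [0,0,0]},
    {"claw": 0,"xyz": [-2.14,3.76,2.19],"delta_rot": [0,0,0]},
    {"claw": 0,"xyz": [-2.14,3.76,2.19],"delta_rot": [0,0,0]},
    {"claw": 0,"xyz": [-2.14,3.76,2.19],"delta_rot": [0,0,0]},
    {"claw": 0,"xyz": [-2.14,3.76,2.19],"delta_rot": [0,0,0]},
    {"claw": 0,"xyz": [-2.14,3.76,2.19],"delta_rot": [0,0,0]},
    {"claw": 0,"xyz": [0,0,0],"delta_rot": [0,0,0]}
  ]
}}

```text
clock: 2.98
eef_pos: [0.634, 0.1978, 0.147]
eef_rot: [[-0.176, 0.984, -0.004], [0.984, 0.176, -0.001], [-0.0, -0.004, -1.0]]
force: [-0.3, -0.1, -0.8]
opening: 1.002
grasp_force: 0.0
```

```bash
python3 -c "
from h import *
goto([.633,.2,.083],10.2)
p,d=manip.snapshot('scene');cv2.imwrite('pics/s1.png',cv2.resize(p[60:260,180:450],None,fx=2.5,fy=2.5))"
```

```text
now [0.634  0.1978 0.147 ] yaw 10.13 shift cm now [ 0.24 -0.04  6.4 ] turn z -0.0012 shift after turn [ 0.24 -0.04  6.4 ]
```

View pics/s1.png

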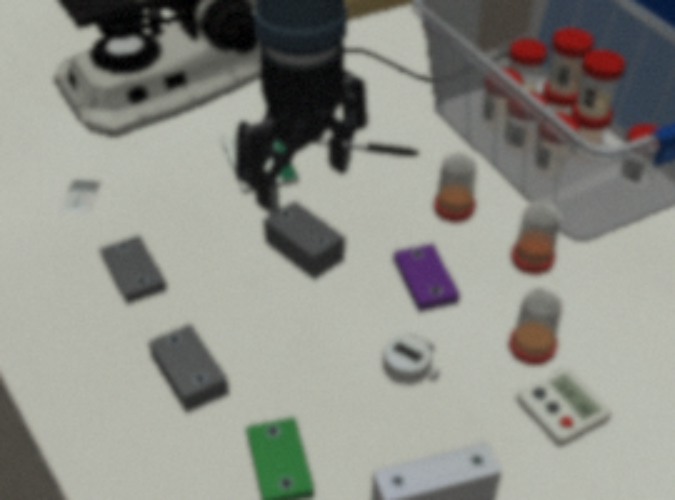

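The gripper straddles the thick plate, which sits at crop (305,238). I'll go down and grip it.

Call:
{"method": "send_rows", "body": {
  "rows": [
    {"claw": 0,"xyz": [0.12,-0.02,2.1],"delta_rot": [0,0,0]},
    {"claw": 0,"xyz": [0.12,-0.02,2.1],"delta_rot": [0,0,0]},
    {"claw": 0,"xyz": [0,0,2.1],"delta_rot": [0,0,0]},
    {"claw": 0,"xyz": [0,0,0],"delta_rot": [0,0,0]}
  ]
}}

```text
clock: 3.52
eef_pos: [0.6303, 0.2022, 0.0846]
eef_rot: [[-0.176, 0.984, -0.005], [0.984, 0.176, -0.001], [0.0, -0.005, -1.0]]
force: [-0.2, 0.3, -0.4]
opening: 1.002
grasp_force: 0.0
```

Call:
{"method": "send_rows", "body": {
  "rows": [
    {"claw": 0.7,"xyz": [0,0,0],"delta_rot": [0,0,0]},
    {"claw": 0.8,"xyz": [0,0,0],"delta_rot": [0,0,0]},
    {"claw": 0.8,"xyz": [0,0,0],"delta_rot": [0,0,0]},
    {"claw": 0.8,"xyz": [0,0,0],"delta_rot": [0,0,0]},
    {"claw": 0.8,"xyz": [0,0,0],"delta_rot": [0,0,0]},
    {"claw": 0.8,"xyz": [0,0,0],"delta_rot": [0,0,0]}
  ],
  "force": 50
}}

```text
clock: 4.28
eef_pos: [0.6334, 0.2022, 0.089]
eef_rot: [[-0.175, 0.985, 0.002], [0.985, 0.175, 0.0], [-0.0, 0.002, -1.0]]
force: [0.6, -0.5, 5.3]
opening: 0.51
grasp_force: 53.8
```

Call:
{"method": "send_rows", "body": {
  "rows": [
    {"claw": 0.8,"xyz": [0,0,-3],"delta_rot": [0,0,0]},
    {"claw": 0.8,"xyz": [0,0,-4],"delta_rot": [0,0,0]},
    {"claw": 0.8,"xyz": [0,0,-4],"delta_rot": [0,0,0]},
    {"claw": 0.8,"xyz": [0,0,-3],"delta_rot": [0,0,0]},
    {"claw": 0.8,"xyz": [0,0,0],"delta_rot": [0,0,0.151]},
    {"claw": 0.8,"xyz": [0,0,0],"delta_rot": [0,0,0.151]},
    {"claw": 0.8,"xyz": [0,0,0],"delta_rot": [0,0,0.151]},
    {"claw": 0.8,"xyz": [0,0,0],"delta_rot": [0,0,0]}
  ]
}}

```text
clock: 5.28
eef_pos: [0.632, 0.202, 0.2269]
eef_rot: [[0.272, 0.962, -0.001], [0.962, -0.272, -0.0], [-0.001, -0.001, -1.0]]
force: [0.8, -1.1, -1.4]
opening: 0.515
grasp_force: 52.9
```

```bash
python3 -c "
from h import *
goto([.537,-.1977,.2],-15.85)
print(manip.read_state()['opening'],manip.read_state()['grasp_force'])"
```

```text
now [0.632  0.202  0.2269] yaw -15.8 shift cm now [-41.04   1.75   2.71] turn z 0.0009 shift after turn [-41.04   1.79   2.71]
0.5149099450463336 52.91395425796509
```

Call:
{"method": "send_rows", "body": {
  "rows": [
    {"claw": 0.8,"xyz": [-3,0.2,0.3],"delta_rot": [0,0,0]},
    {"claw": 0.8,"xyz": [-5,0.2,0.3],"delta_rot": [0,0,0]},
    {"claw": 0.8,"xyz": [-5,0.2,0.3],"delta_rot": [0,0,0]},
    {"claw": 0.8,"xyz": [-5,0.2,0.3],"delta_rot": [0,0,0]},
    {"claw": 0.8,"xyz": [-5,0.2,0.3],"delta_rot": [0,0,0]},
    {"claw": 0.8,"xyz": [-5,0.2,0.3],"delta_rot": [0,0,0]},
    {"claw": 0.8,"xyz": [-5,0.2,0.3],"delta_rot": [0,0,0]},
    {"claw": 0.8,"xyz": [-5,0.2,0.3],"delta_rot": [0,0,0]},
    {"claw": 0.8,"xyz": [-3,0.2,0.3],"delta_rot": [0,0,0]},
    {"claw": 0.8,"xyz": [0,0,0],"delta_rot": [0,0,0]}
  ]
}}

```text
clock: 6.52
eef_pos: [0.5368, -0.1993, 0.2002]
eef_rot: [[0.274, 0.962, -0.001], [0.962, -0.274, 0.0], [-0.0, -0.001, -1.0]]
force: [0.9, -0.3, -1.5]
opening: 0.51
grasp_force: 52.9
```

```bash
python3 -c "
from h import *
goto([.537,-.1977,.103],-15.85)
p,d=manip.snapshot('top');p2,d2=manip.snapshot('scene')
cv2.imwrite('pics/a2.png',np.hstack([cv2.resize(p[140:270,340:500],None,fx=2.4,fy=2.4),cv2.resize(p2[190:320,280:440],None,fx=2.4,fy=2.4)]))"
```

```text
now [ 0.5368 -0.1993  0.2002] yaw -15.89 shift cm now [ 0.16 -0.02  9.72] turn z -0.0007 shift after turn [ 0.16 -0.02  9.72]
```

View pics/a2.png

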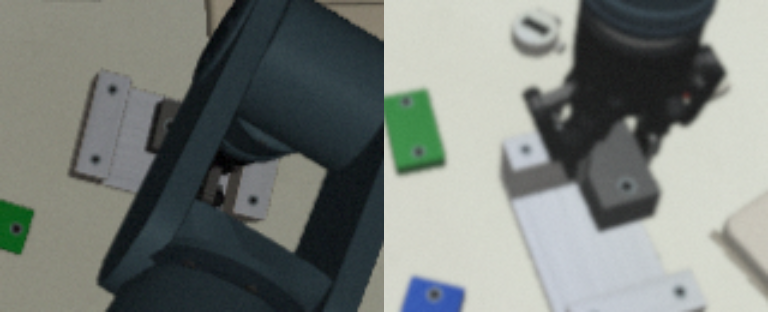

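The plate is held level above the gap. I'll lower it, slowing near the bed.

Call:
{"method": "send_rows", "body": {
  "rows": [
    {"claw": 0.8,"xyz": [0.08,0,2.5],"delta_rot": [0,0,0]},
    {"claw": 0.8,"xyz": [0.08,0,3],"delta_rot": [0,0,0]},
    {"claw": 0.8,"xyz": [0,0,2.5],"delta_rot": [0,0,0]},
    {"claw": 0.8,"xyz": [0,0,1.2],"delta_rot": [0,0,0]},
    {"claw": 0.8,"xyz": [0,0,0.3],"delta_rot": [0,0,0]},
    {"claw": 0.8,"xyz": [0,0,0],"delta_rot": [0,0,0]}
  ]
}}

```text
clock: 7.38
eef_pos: [0.5386, -0.1956, 0.1063]
eef_rot: [[0.273, 0.962, 0.001], [0.962, -0.273, -0.001], [-0.0, 0.001, -1.0]]
force: [0.2, -1.2, -1.8]
opening: 0.514
grasp_force: 52.9
```

Call:
{"method": "send_rows", "body": {
  "rows": [
    {"claw": 0.8,"xyz": [-0.2,0,0.3],"delta_rot": [0,0,0]},
    {"claw": 0.8,"xyz": [0,0,0.2],"delta_rot": [0,0,0]},
    {"claw": 0.8,"xyz": [0,0,0.1],"delta_rot": [0,0,0]},
    {"claw": 0.8,"xyz": [0,0,0],"delta_rot": [0,0,0]}
  ]
}}

```text
clock: 7.88
eef_pos: [0.5375, -0.1976, 0.0996]
eef_rot: [[0.274, 0.962, -0.0], [0.962, -0.274, 0.0], [0.0, -0.0, -1.0]]
force: [0.8, 0.0, -1.5]
opening: 0.511
grasp_force: 52.9
```

Call:
{"method": "send_rows", "body": {
  "rows": [
    {"claw": 0.8,"xyz": [0,0,0.1],"delta_rot": [0,0,0]},
    {"claw": 0.8,"xyz": [0,0,0.1],"delta_rot": [0,0,0]},
    {"claw": 0.8,"xyz": [0,0,0],"delta_rot": [0,0,0]}
  ]
}}

```text
clock: 8.25
eef_pos: [0.5377, -0.1977, 0.0989]
eef_rot: [[0.273, 0.962, -0.0], [0.962, -0.273, -0.0], [-0.0, -0.0, -1.0]]
force: [-5.5, 1.7, 10.5]
opening: 0.511
grasp_force: 54.2
```

The plate has touched the bed. I'll release and lift.

Call:
{"method": "send_rows", "body": {
  "rows": [
    {"claw": 0.2,"xyz": [0,0,0],"delta_rot": [0,0,0]},
    {"claw": 0.0,"xyz": [0,0,0],"delta_rot": [0,0,0]},
    {"claw": 0,"xyz": [0,0,0],"delta_rot": [0,0,0]},
    {"claw": 0,"xyz": [0,0,0],"delta_rot": [0,0,0]},
    {"claw": 0,"xyz": [0,0,-2],"delta_rot": [0,0,0]},
    {"claw": 0,"xyz": [0,0,-5],"delta_rot": [0,0,0]},
    {"claw": 0,"xyz": [0,0,-5],"delta_rot": [0,0,0]},
    {"claw": 0,"xyz": [0,0,-3],"delta_rot": [0,0,0]}
  ]
}}

```text
clock: 9.25
eef_pos: [0.5385, -0.1981, 0.2523]
eef_rot: [[0.273, 0.962, 0.005], [0.962, -0.273, -0.003], [-0.001, 0.005, -1.0]]
force: [0.1, 0.1, 0.6]
opening: 1.001
grasp_force: 0.0
```

```bash
python3 -c "
from h import *
goto([.40,.25,.25],-4.8)"
```

```text
now [ 0.5385 -0.1981  0.2523] yaw -15.87 shift cm now [ 39.32 -25.57   0.04] turn z -0.1931 shift after turn [ 4.350e+01 -1.755e+01  4.000e-02]
```

Call:
{"method": "send_rows", "body": {
  "rows": [
    {"claw": 0,"xyz": [4.37,-2.84,0],"delta_rot": [0,0,0]},
    {"claw": 0,"xyz": [4.37,-2.84,0],"delta_rot": [0,0,0]},
    {"claw": 0,"xyz": [4.37,-2.84,0],"delta_rot": [0,0,0]},
    {"claw": 0,"xyz": [4.37,-2.84,0],"delta_rot": [0,0,0]},
    {"claw": 0,"xyz": [4.37,-2.84,0],"delta_rot": [0,0,0]},
    {"claw": 0,"xyz": [4.37,-2.84,0],"delta_rot": [0,0,0]},
    {"claw": 0,"xyz": [4.37,-2.84,0],"delta_rot": [0,0,0]},
    {"claw": 0,"xyz": [4.37,-2.84,0],"delta_rot": [0,0,0]},
    {"claw": 0,"xyz": [4.37,-2.84,0],"delta_rot": [0,0,0]},
    {"claw": 0,"xyz": [0,0,0],"delta_rot": [0,0,-0.097]}
  ]
}}

```text
clock: 10.5
eef_pos: [0.3979, 0.2536, 0.2491]
eef_rot: [[0.172, 0.985, 0.002], [0.985, -0.172, 0.001], [0.002, 0.001, -1.0]]
force: [0.4, -0.5, -0.7]
opening: 1.003
grasp_force: 0.0
```

Call:
{"method": "send_rows", "body": {
  "rows": [
    {"claw": 0,"xyz": [0,0,0],"delta_rot": [0,0,-0.097]},
    {"claw": 0,"xyz": [0,0,0],"delta_rot": [0,0,0]}
  ]
}}

```text
clock: 10.75
eef_pos: [0.3993, 0.2509, 0.2488]
eef_rot: [[0.083, 0.997, 0.002], [0.997, -0.083, 0.0], [0.001, 0.002, -1.0]]
force: [0.3, -0.2, 0.7]
opening: 1.003
grasp_force: 0.0
```

```bash
cat >> h.py <<'E'
def check(zt):
    p,d=manip.snapshot('top');P=cloud('top',d);g=cv2.GaussianBlur(p,(3,3),0).max(-1)
    w=np.s_[150:250,360:470]
    m=np.zeros(g.shape,np.uint8);m[w]=(abs(P[w][...,2]-zt)<.009)&(p[w].max(-1)<88)
    m=cv2.morphologyEx(m,cv2.MORPH_CLOSE,np.ones((5,5)))
    print("plate",np.round(rect("top",m,zt),4))
    m=np.zeros(g.shape,np.uint8);m[w]=(P[w][...,2]>.045)&(p[w].max(-1)>88)
    n,l,st,c=cv2.connectedComponentsWithStats(m)
    r=[rect("top",l==i,.06) for i in np.argsort(-st[1:,4])[:2]+1]
    print("stand",np.round(r,4),"centre",np.mean(r,0)[:2])
    return p,d
E
python3 -c "
from h import *
p,d=check(.045)
cv2.imwrite('pics/a3.png',cv2.resize(p[140:270,140:480],None,fx=2.3,fy=2.3))
print(np.round(plate(p,210,237,.015,88),4))
goto([.467,.267,.15],-4.8)"
```

```text
plate [  0.5377  -0.1973  46.0033  81.2792 -15.9588]
stand [[ 0.516  -0.2751 32.1977 99.695  74.7854]
 [ 0.558  -0.127  32.7989 99.4396 73.804 ]] centre [ 0.53701346 -0.20106477]
[  0.4455   0.2818  91.6745 111.1041  -1.241 ]
now [0.3994 0.2507 0.2486] yaw -4.86 shift cm now [2.19 6.58 9.87] turn z -0.0011 shift after turn [2.18 6.59 9.87]
```

View pics/a3.png

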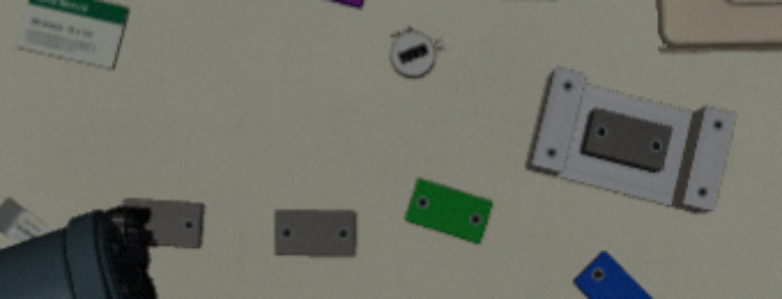

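The thick plate lies flat in the gap. I'll cross-check the centring with the screw holes on the plate and blocks.

```bash
cat >> h.py <<'E'
def holes(p,cpx,z,r=5):
    g=255-cv2.GaussianBlur(p.max(-1),(3,3),0).astype(float);o=[]
    for u,v in cpx:
        u,v=int(round(u)),int(round(v));q=g[v-r:v+r+1,u-r:u+r+1];q=np.clip(q-np.percentile(q,75),0,None)
        yy,xx=np.mgrid[-r:r+1,-r:r+1];o.append((u+(q*xx).sum()/q.sum(),v+(q*yy).sum()/q.sum()))
    return onplane("top",o,z)
E
python3 -c "
from h import *
p,d=manip.snapshot('top');c=lambda L:[(a/2.3+140,b/2.3+140) for a,b in L]
B=holes(p,c([(570,86),(551,153),(718,125),(703,192)]),.06,4);Q=holes(p,c([(601,131),(656,146)]),.045,4)
print(B.round(4),B.mean(0).round(4));v=B[:2].mean(0)-B[2:].mean(0);print('yaw',np.rad2deg(np.arctan2(-v[0],v[1])),np.hypot(*v[:2]))
print(Q.round(4),Q.mean(0).round(4));v=Q[0]-Q[1];print(np.rad2deg(np.arctan2(-v[0],v[1])))
T=onplane('top',[(210,237)],.015);print(T)
"
```

```text
[[ 0.5898 -0.1378  0.06  ]
 [ 0.5245 -0.1193  0.06  ]
 [ 0.5482 -0.2842  0.06  ]
 [ 0.4827 -0.2656  0.06  ]] [ 0.5363 -0.2017  0.06  ]
yaw -15.914183194730695 0.15221207455944738
[[ 0.5468 -0.1699  0.045 ]
 [ 0.5306 -0.2259  0.045 ]] [ 0.5387 -0.1979  0.045 ]
-16.17191883147027
[[0.46564999 0.26734905 0.015     ]]
```

The thick plate is about 4 mm off along the stand's length and 1 mm across it. I'll regrip and correct it before stacking.

Call:
{"method": "send_rows", "body": {
  "rows": [
    {"claw": 0,"xyz": [0,0,0],"delta_rot": [0,0,0.097]},
    {"claw": 0,"xyz": [-4.37,2.84,0],"delta_rot": [0,0,0.097]},
    {"claw": 0,"xyz": [-4.37,2.84,0],"delta_rot": [0,0,0]},
    {"claw": 0,"xyz": [-4.37,2.84,0],"delta_rot": [0,0,0]},
    {"claw": 0,"xyz": [-4.37,2.84,0],"delta_rot": [0,0,0]},
    {"claw": 0,"xyz": [-4.37,2.84,0],"delta_rot": [0,0,0]},
    {"claw": 0,"xyz": [-4.37,2.84,0],"delta_rot": [0,0,0]},
    {"claw": 0,"xyz": [-4.37,2.84,0],"delta_rot": [0,0,0]},
    {"claw": 0,"xyz": [-4.37,2.84,0],"delta_rot": [0,0,0]},
    {"claw": 0,"xyz": [-4.37,2.84,0],"delta_rot": [0,0,0]}
  ]
}}

```text
clock: 12.1
eef_pos: [0.5424, -0.198, 0.248]
eef_rot: [[0.276, 0.961, 0.0], [0.961, -0.276, -0.0], [0.0, 0.0, -1.0]]
force: [0.9, 1.0, -0.7]
opening: 0.998
grasp_force: 0.0
```

Call:
{"method": "send_rows", "body": {
  "rows": [
    {"claw": 0,"xyz": [0,0,0],"delta_rot": [0,0,0]},
    {"claw": 0,"xyz": [0,0,0],"delta_rot": [0,0,0]}
  ]
}}

```text
clock: 12.35
eef_pos: [0.5418, -0.1958, 0.2474]
eef_rot: [[0.275, 0.961, -0.001], [0.961, -0.275, 0.001], [0.001, -0.001, -1.0]]
force: [0.8, 0.5, -0.2]
opening: 1.0
grasp_force: 0.0
```

```bash
python3 -c "
from h import *
goto([.5377,-.1977,.1],-15.9)"
```

```text
now [ 0.5418 -0.1958  0.2474] yaw -15.98 shift cm now [-0.31 -0.33 14.74] turn z -0.0014 shift after turn [-0.31 -0.33 14.74]
```

Call:
{"method": "send_rows", "body": {
  "rows": [
    {"claw": 0,"xyz": [-0.3,-0.3,3],"delta_rot": [0,0,0]},
    {"claw": 0,"xyz": [0,0,4],"delta_rot": [0,0,0]},
    {"claw": 0,"xyz": [0,0,4],"delta_rot": [0,0,0]},
    {"claw": 0,"xyz": [0,0,2.5],"delta_rot": [0,0,0]},
    {"claw": 0,"xyz": [0,0,0.6],"delta_rot": [0,0,0]},
    {"claw": 0,"xyz": [0,0,0],"delta_rot": [0,0,0]},
    {"claw": 0,"xyz": [0,0,0],"delta_rot": [0,0,0]}
  ]
}}

```text
clock: 13.22
eef_pos: [0.5394, -0.1981, 0.1082]
eef_rot: [[0.273, 0.962, 0.002], [0.962, -0.273, -0.001], [-0.001, 0.002, -1.0]]
force: [0.9, -0.3, 0.7]
opening: 1.0
grasp_force: 0.0
```

Call:
{"method": "send_rows", "body": {
  "rows": [
    {"claw": 0,"xyz": [0,0,0.7],"delta_rot": [0,0,0]},
    {"claw": 0.8,"xyz": [0,0,0],"delta_rot": [0,0,0]},
    {"claw": 0.8,"xyz": [0,0,0],"delta_rot": [0,0,0]},
    {"claw": 0.8,"xyz": [0,0,0],"delta_rot": [0,0,0]},
    {"claw": 0.8,"xyz": [0,0,0],"delta_rot": [0,0,0]},
    {"claw": 0.8,"xyz": [0,0,0],"delta_rot": [0,0,0]}
  ]
}}

```text
clock: 13.98
eef_pos: [0.5388, -0.1981, 0.0999]
eef_rot: [[0.273, 0.962, 0.001], [0.962, -0.273, -0.0], [-0.0, 0.001, -1.0]]
force: [0.7, 0.1, 3.0]
opening: 0.511
grasp_force: 53.2
```

Call:
{"method": "send_rows", "body": {
  "rows": [
    {"claw": 0.8,"xyz": [0,0,-0.2],"delta_rot": [0,0,0]},
    {"claw": 0.8,"xyz": [0,0,0],"delta_rot": [0,0,0]}
  ]
}}

```text
clock: 14.22
eef_pos: [0.5382, -0.1977, 0.1013]
eef_rot: [[0.273, 0.962, -0.001], [0.962, -0.273, 0.0], [0.0, -0.001, -1.0]]
force: [0.1, 0.5, -2.1]
opening: 0.511
grasp_force: 52.8
```

```bash
python3 -c "
from h import *
goto([.5353,-.2015,.1],-15.9)"
```

```text
now [ 0.5382 -0.1977  0.1013] yaw -15.87 shift cm now [-0.44 -0.18  0.13] turn z 0.0005 shift after turn [-0.44 -0.18  0.13]
```

Call:
{"method": "send_rows", "body": {
  "rows": [
    {"claw": 0.8,"xyz": [-0.42,-0.15,0],"delta_rot": [0,0,0]},
    {"claw": 0.8,"xyz": [0,0,0],"delta_rot": [0,0,0]},
    {"claw": 0.8,"xyz": [0,0,0.15],"delta_rot": [0,0,0]},
    {"claw": 0.8,"xyz": [0,0,0],"delta_rot": [0,0,0]},
    {"claw": 0.8,"xyz": [0,0,0],"delta_rot": [0,0,0]}
  ]
}}

```text
clock: 14.85
eef_pos: [0.5359, -0.2015, 0.1]
eef_rot: [[0.273, 0.962, -0.0], [0.962, -0.273, 0.0], [0.0, -0.0, -1.0]]
force: [0.8, -0.3, -1.3]
opening: 0.515
grasp_force: 52.9
```

Call:
{"method": "send_rows", "body": {
  "rows": [
    {"claw": 0.8,"xyz": [0,0,0.1],"delta_rot": [0,0,0]},
    {"claw": 0.8,"xyz": [0,0,0.05],"delta_rot": [0,0,0]},
    {"claw": 0.8,"xyz": [0,0,0],"delta_rot": [0,0,0]}
  ]
}}

```text
clock: 15.22
eef_pos: [0.536, -0.2015, 0.0999]
eef_rot: [[0.273, 0.962, -0.0], [0.962, -0.273, 0.0], [-0.0, -0.0, -1.0]]
force: [-5.2, 3.3, 10.7]
opening: 0.512
grasp_force: 54.2
```

Call:
{"method": "send_rows", "body": {
  "rows": [
    {"claw": 0.2,"xyz": [0,0,0],"delta_rot": [0,0,0]},
    {"claw": 0.0,"xyz": [0,0,0],"delta_rot": [0,0,0]},
    {"claw": 0,"xyz": [0,0,0],"delta_rot": [0,0,0]},
    {"claw": 0,"xyz": [0,0,0],"delta_rot": [0,0,0]},
    {"claw": 0,"xyz": [0,0,-2],"delta_rot": [0,0,0]},
    {"claw": 0,"xyz": [0,0,-5],"delta_rot": [0,0,0]},
    {"claw": 0,"xyz": [0,0,-5],"delta_rot": [0,0,0]},
    {"claw": 0,"xyz": [0,0,-3],"delta_rot": [0,0,0]}
  ]
}}

```text
clock: 16.23
eef_pos: [0.5369, -0.2021, 0.2533]
eef_rot: [[0.273, 0.962, 0.004], [0.962, -0.273, -0.003], [-0.002, 0.005, -1.0]]
force: [0.7, -1.0, -0.7]
opening: 0.999
grasp_force: 0.0
```

Call:
{"method": "send_rows", "body": {
  "rows": [
    {"claw": 0,"xyz": [4.37,-2.84,0],"delta_rot": [0,0,0]},
    {"claw": 0,"xyz": [4.37,-2.84,0],"delta_rot": [0,0,0]},
    {"claw": 0,"xyz": [4.37,-2.84,0],"delta_rot": [0,0,0]},
    {"claw": 0,"xyz": [4.37,-2.84,0],"delta_rot": [0,0,0]},
    {"claw": 0,"xyz": [4.37,-2.84,0],"delta_rot": [0,0,0]},
    {"claw": 0,"xyz": [4.37,-2.84,0],"delta_rot": [0,0,0]},
    {"claw": 0,"xyz": [4.37,-2.84,0],"delta_rot": [0,0,0]},
    {"claw": 0,"xyz": [4.37,-2.84,0],"delta_rot": [0,0,-0.097]},
    {"claw": 0,"xyz": [0,0,0],"delta_rot": [0,0,-0.097]},
    {"claw": 0,"xyz": [0,0,0],"delta_rot": [0,0,0]}
  ]
}}

```text
clock: 17.48
eef_pos: [0.413, 0.1975, 0.2498]
eef_rot: [[0.082, 0.997, 0.002], [0.997, -0.082, 0.0], [0.0, 0.002, -1.0]]
force: [0.3, 0.1, 0.5]
opening: 0.998
grasp_force: 0.0
```

```bash
python3 -c "
from h import *
p,d=check(.045);c=lambda L:[(a/2.3+140,b/2.3+140) for a,b in L]
B=holes(p,c([(570,86),(551,153),(718,125),(703,192)]),.06,4);Q=holes(p,c([(605,134),(660,149)]),.045,4)
print(B.mean(0).round(4),Q.mean(0).round(4));v=Q[0]-Q[1];print(np.rad2deg(np.arctan2(-v[0],v[1])),np.hypot(*v[:2]))
z=np.load('top0.npz')['p'];print('thin',holes(z,[(119/2.5+150,240/2.5+140),(180/2.5+150,244/2.5+140)],.015,4).mean(0), holes(z,[(187/2.5+150,63/2.5+140),(248/2.5+150,51/2.5+140)],.035,4).mean(0))
goto([.466,.267,.15],-4.8)
cv2.imwrite('pics/a4.png',cv2.resize(p[140:270,140:480],None,fx=2.3,fy=2.3))"
```

```text
plate [  0.5363  -0.201   45.8975  81.4389 -15.9887]
stand [[ 0.516  -0.275  32.2201 99.6423 74.6311]
 [ 0.5575 -0.1283 33.214  99.7354 75.3186]] centre [ 0.53675275 -0.20165973]
[ 0.5363 -0.2017  0.06  ] [ 0.5364 -0.2021  0.045 ]
-16.216718996704675 0.05680922053645652
thin [0.46629549 0.26718862 0.015     ] [0.63494664 0.19993834 0.035     ]
now [0.4132 0.197  0.2496] yaw -4.84 shift cm now [7.42 4.65 9.97] turn z -0.0008 shift after turn [7.42 4.66 9.97]
```

The plate is now centred to within 1 mm. Next is the thin plate.

Call:
{"method": "send_rows", "body": {
  "rows": [
    {"claw": 0,"xyz": [2.4,1.5,1.5],"delta_rot": [0,0,0]},
    {"claw": 0,"xyz": [2.5,1.6,3],"delta_rot": [0,0,0]},
    {"claw": 0,"xyz": [2.5,1.55,3.5],"delta_rot": [0,0,0]},
    {"claw": 0,"xyz": [0,0,2],"delta_rot": [0,0,0]},
    {"claw": 0,"xyz": [0,0,2],"delta_rot": [0,0,0]},
    {"claw": 0,"xyz": [0,0,0],"delta_rot": [0,0,0]},
    {"claw": 0,"xyz": [0,0,0],"delta_rot": [0,0,0]}
  ]
}}

```text
clock: 18.4
eef_pos: [0.4663, 0.2663, 0.1296]
eef_rot: [[0.085, 0.996, 0.001], [0.996, -0.085, 0.0], [0.0, 0.001, -1.0]]
force: [0.2, 0.5, -0.8]
opening: 0.999
grasp_force: 0.0
```

```bash
python3 -c "
from h import *
goto([.466,.267,.078],-4.85)"
```

```text
now [0.4663 0.2663 0.1296] yaw -4.87 shift cm now [ 0.06 -0.05  5.16] turn z -0.0003 shift after turn [ 0.06 -0.05  5.16]
```

Call:
{"method": "send_rows", "body": {
  "rows": [
    {"claw": 0,"xyz": [0.06,0,2.5],"delta_rot": [0,0,0]},
    {"claw": 0,"xyz": [0,0,2],"delta_rot": [0,0,0]},
    {"claw": 0,"xyz": [0,0,0.5],"delta_rot": [0,0,0]},
    {"claw": 0,"xyz": [0,0,0],"delta_rot": [0,0,0]},
    {"claw": 0,"xyz": [0,0,0],"delta_rot": [0,0,0]}
  ]
}}

```text
clock: 19.02
eef_pos: [0.4664, 0.2675, 0.0798]
eef_rot: [[0.083, 0.997, 0.002], [0.997, -0.083, 0.001], [0.001, 0.002, -1.0]]
force: [0.4, 0.2, -0.1]
opening: 1.002
grasp_force: 0.0
```

Call:
{"method": "send_rows", "body": {
  "rows": [
    {"claw": 0.38,"xyz": [0,0,0],"delta_rot": [0,0,0]},
    {"claw": 0.38,"xyz": [0,0,0.1],"delta_rot": [0,0,0]},
    {"claw": 0.38,"xyz": [0,0,0.1],"delta_rot": [0,0,0]},
    {"claw": 0.38,"xyz": [0,0,0.1],"delta_rot": [0,0,0]},
    {"claw": 0.38,"xyz": [0,0,0],"delta_rot": [0,0,0]}
  ]
}}

```text
clock: 19.65
eef_pos: [0.4654, 0.2673, 0.0754]
eef_rot: [[0.083, 0.997, -0.0], [0.997, -0.083, -0.0], [-0.0, -0.0, -1.0]]
force: [-0.2, -0.5, 0.9]
opening: 0.622
grasp_force: 0.0
```

```bash
python3 -c "
from h import *
p,d=manip.snapshot('scene');cv2.imwrite('pics/a5.png',cv2.resize(p[120:220,170:300],None,fx=5,fy=5,interpolation=cv2.INTER_CUBIC))"
```

```text
(no output)
```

View pics/a5.png

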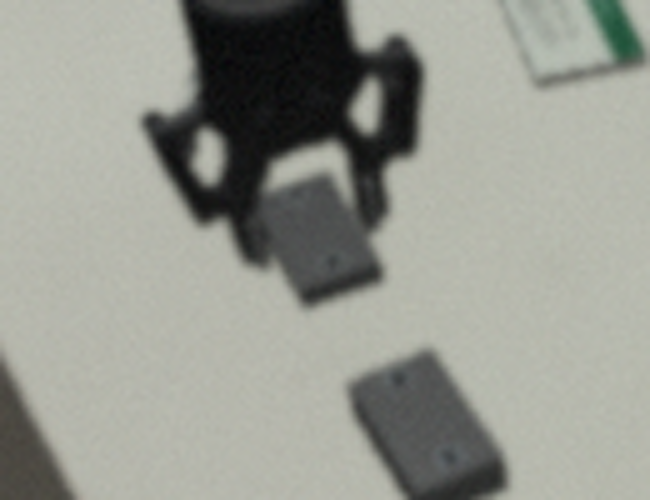

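The fingertips, at (255,250) and (372,220), stand close beside the thin plate and near the worktop. I'll close on it.

Call:
{"method": "send_rows", "body": {
  "rows": [
    {"claw": 0.8,"xyz": [0,0,0],"delta_rot": [0,0,0]},
    {"claw": 0.8,"xyz": [0,0,0],"delta_rot": [0,0,0]},
    {"claw": 0.8,"xyz": [0,0,0],"delta_rot": [0,0,0]},
    {"claw": 0.8,"xyz": [0,0,0],"delta_rot": [0,0,0]},
    {"claw": 0.8,"xyz": [0,0,0],"delta_rot": [0,0,0]}
  ],
  "force": 50
}}

```text
clock: 20.32
eef_pos: [0.4658, 0.2674, 0.0759]
eef_rot: [[0.083, 0.997, 0.001], [0.997, -0.083, 0.0], [0.0, 0.001, -1.0]]
force: [0.4, 0.3, 4.0]
opening: 0.509
grasp_force: 51.6
```

Call:
{"method": "send_rows", "body": {
  "rows": [
    {"claw": 0.8,"xyz": [0,0,-3],"delta_rot": [0,0,0]},
    {"claw": 0.8,"xyz": [0,0,-4],"delta_rot": [0,0,0]},
    {"claw": 0.8,"xyz": [0,0,-4],"delta_rot": [0,0,0]},
    {"claw": 0.8,"xyz": [0,0,-3],"delta_rot": [0,0,0]},
    {"claw": 0.8,"xyz": [0,0,0],"delta_rot": [0,0,0.0965]},
    {"claw": 0.8,"xyz": [0,0,0],"delta_rot": [0,0,0.0965]},
    {"claw": 0.8,"xyz": [0,0,0],"delta_rot": [0,0,0]}
  ]
}}

```text
clock: 21.2
eef_pos: [0.4651, 0.2672, 0.215]
eef_rot: [[0.272, 0.962, -0.001], [0.962, -0.272, -0.0], [-0.001, -0.001, -1.0]]
force: [-0.6, -0.3, -0.8]
opening: 0.503
grasp_force: 51.3
```

```bash
python3 -c "
from h import *
goto([.536,-.2013,.2],-15.9)"
```

```text
now [0.4651 0.2672 0.215 ] yaw -15.77 shift cm now [-43.15  19.56   1.51] turn z 0.0024 shift after turn [-43.11  19.66   1.51]
```

Call:
{"method": "send_rows", "body": {
  "rows": [
    {"claw": 0.8,"xyz": [-3.3,1.5,0],"delta_rot": [0,0,0.002]},
    {"claw": 0.8,"xyz": [-4.5,2.05,0],"delta_rot": [0,0,0]},
    {"claw": 0.8,"xyz": [-4.6,2.1,0],"delta_rot": [0,0,0]},
    {"claw": 0.8,"xyz": [-4.6,2.1,0],"delta_rot": [0,0,0]},
    {"claw": 0.8,"xyz": [-4.6,2.1,0.3],"delta_rot": [0,0,0]},
    {"claw": 0.8,"xyz": [-4.6,2.1,0.3],"delta_rot": [0,0,0]},
    {"claw": 0.8,"xyz": [-4.6,2.1,0.3],"delta_rot": [0,0,0]},
    {"claw": 0.8,"xyz": [-4.6,2.1,0.3],"delta_rot": [0,0,0]},
    {"claw": 0.8,"xyz": [-4.5,2.05,0.3],"delta_rot": [0,0,0]},
    {"claw": 0.8,"xyz": [-3.2,1.5,0],"delta_rot": [0,0,0]}
  ]
}}

```text
clock: 22.45
eef_pos: [0.5364, -0.2032, 0.1997]
eef_rot: [[0.273, 0.962, -0.001], [0.962, -0.273, 0.001], [0.0, -0.001, -1.0]]
force: [1.1, -0.4, -0.5]
opening: 0.511
grasp_force: 51.2
```

Call:
{"method": "send_rows", "body": {
  "rows": [
    {"claw": 0.8,"xyz": [0,0,2],"delta_rot": [0,0,0]},
    {"claw": 0.8,"xyz": [0,0,2],"delta_rot": [0,0,0]},
    {"claw": 0.8,"xyz": [0,0,1.5],"delta_rot": [0,0,0]},
    {"claw": 0.8,"xyz": [0,0,0],"delta_rot": [0,0,0]},
    {"claw": 0.8,"xyz": [0,0,0],"delta_rot": [0,0,0]}
  ]
}}

```text
clock: 23.08
eef_pos: [0.5372, -0.2012, 0.1461]
eef_rot: [[0.274, 0.962, 0.001], [0.962, -0.274, -0.0], [-0.0, 0.001, -1.0]]
force: [0.2, -0.6, -0.4]
opening: 0.51
grasp_force: 51.2
```

```bash
python3 -c "
from h import *
goto([.536,-.2013,.1245],-15.9)"
```

```text
now [ 0.5372 -0.2012  0.1461] yaw -15.88 shift cm now [-0.04 -0.11  2.16] turn z 0.0003 shift after turn [-0.04 -0.11  2.16]
```

Call:
{"method": "send_rows", "body": {
  "rows": [
    {"claw": 0.8,"xyz": [-0.04,-0.1,1.5],"delta_rot": [0,0,0]},
    {"claw": 0.8,"xyz": [0,0,0.6],"delta_rot": [0,0,0]},
    {"claw": 0.8,"xyz": [0,0,0],"delta_rot": [0,0,0]},
    {"claw": 0.8,"xyz": [0,0,0],"delta_rot": [0,0,0]}
  ]
}}

```text
clock: 23.58
eef_pos: [0.5358, -0.2014, 0.1247]
eef_rot: [[0.274, 0.962, 0.0], [0.962, -0.274, -0.0], [-0.0, 0.0, -1.0]]
force: [-0.2, 0.0, 0.0]
opening: 0.51
grasp_force: 51.2
```

```bash
python3 -c "
from h import *
goto([.536,-.2013,.1215],-15.9)"
```

```text
now [ 0.5358 -0.2014  0.1247] yaw -15.93 shift cm now [0.01 0.01 0.32] turn z -0.0005 shift after turn [0.01 0.01 0.32]
```

Call:
{"method": "send_rows", "body": {
  "rows": [
    {"claw": 0.8,"xyz": [0,0,0.2],"delta_rot": [0,0,0]},
    {"claw": 0.8,"xyz": [0,0,0.1],"delta_rot": [0,0,0]},
    {"claw": 0.8,"xyz": [0,0,0],"delta_rot": [0,0,0]}
  ]
}}

```text
clock: 23.95
eef_pos: [0.5357, -0.2013, 0.1216]
eef_rot: [[0.274, 0.962, -0.0], [0.962, -0.274, -0.0], [-0.0, -0.0, -1.0]]
force: [-0.3, -0.0, -0.0]
opening: 0.508
grasp_force: 51.2
```

Call:
{"method": "send_rows", "body": {
  "rows": [
    {"claw": 0.8,"xyz": [0,0,0.1],"delta_rot": [0,0,0]},
    {"claw": 0.8,"xyz": [0,0,0],"delta_rot": [0,0,0]}
  ]
}}

```text
clock: 24.2
eef_pos: [0.5358, -0.2014, 0.1209]
eef_rot: [[0.274, 0.962, 0.0], [0.962, -0.274, -0.0], [-0.0, 0.0, -1.0]]
force: [-1.3, 0.1, 2.0]
opening: 0.508
grasp_force: 51.5
```

The thin plate is resting on the thick one. I'll release and retreat out of view.

Call:
{"method": "send_rows", "body": {
  "rows": [
    {"claw": 0.2,"xyz": [0,0,0],"delta_rot": [0,0,0]},
    {"claw": 0.0,"xyz": [0,0,0],"delta_rot": [0,0,0]},
    {"claw": 0,"xyz": [0,0,0],"delta_rot": [0,0,0]},
    {"claw": 0,"xyz": [0,0,0],"delta_rot": [0,0,0]},
    {"claw": 0,"xyz": [0,0,-2],"delta_rot": [0,0,0]},
    {"claw": 0,"xyz": [0,0,-5],"delta_rot": [0,0,0]},
    {"claw": 0,"xyz": [0,0,-5],"delta_rot": [0,0,0]},
    {"claw": 0,"xyz": [0,0,-2],"delta_rot": [0,0,0]}
  ]
}}

```text
clock: 25.2
eef_pos: [0.5371, -0.2021, 0.2662]
eef_rot: [[0.274, 0.962, 0.006], [0.962, -0.274, -0.004], [-0.002, 0.007, -1.0]]
force: [-0.5, -0.5, -0.4]
opening: 0.999
grasp_force: 0.0
```

Call:
{"method": "send_rows", "body": {
  "rows": [
    {"claw": 0,"xyz": [4.37,-2.84,0],"delta_rot": [0,0,0]},
    {"claw": 0,"xyz": [4.37,-2.84,0],"delta_rot": [0,0,0]},
    {"claw": 0,"xyz": [4.37,-2.84,0],"delta_rot": [0,0,0]},
    {"claw": 0,"xyz": [4.37,-2.84,0],"delta_rot": [0,0,0]},
    {"claw": 0,"xyz": [4.37,-2.84,0],"delta_rot": [0,0,0]},
    {"claw": 0,"xyz": [4.37,-2.84,0],"delta_rot": [0,0,0]},
    {"claw": 0,"xyz": [4.37,-2.84,0],"delta_rot": [0,0,0]},
    {"claw": 0,"xyz": [4.37,-2.84,0],"delta_rot": [0,0,0]},
    {"claw": 0,"xyz": [0,0,0],"delta_rot": [0,0,0]}
  ]
}}

```text
clock: 26.32
eef_pos: [0.412, 0.2, 0.262]
eef_rot: [[0.269, 0.963, 0.002], [0.963, -0.269, 0.001], [0.001, 0.001, -1.0]]
force: [-0.6, -0.4, -0.1]
opening: 1.002
grasp_force: 0.0
```

```bash
python3 -c "
from h import *
p,d=check(.06);P=cloud('top',d);c=lambda L:[(a/2.3+140,b/2.3+140) for a,b in L]
B=holes(p,c([(570,86),(551,153),(718,125),(703,192)]),.06,4);K=cal('top')
Q=holes(p,c([(606,133),(661,148)]),.06,4)
print(B.mean(0).round(4),Q.mean(0).round(4));v=Q[0]-Q[1];print(np.rad2deg(np.arctan2(-v[0],v[1])),np.hypot(*v[:2]))
q,_=manip.snapshot('scene')
cv2.imwrite('pics/a6.png',np.hstack([cv2.resize(p[150:250,350:480],None,fx=3,fy=3),cv2.resize(q[215:345,310:430],(390,300))]))
u=P[198:206,408:420,2];print('top z',np.median(u),u.min(),u.max())"
```

```text
plate [  0.5365  -0.1989  46.1544  81.3581 -16.2652]
stand [[ 0.5156 -0.2759 33.5016 99.7211 73.8464]
 [ 0.5577 -0.1276 32.7865 99.484  74.6135]] centre [ 0.53665256 -0.20176485]
[ 0.5363 -0.2017  0.06  ] [ 0.5364 -0.1999  0.06  ]
-16.051139476774026 0.05653804923505585
top z 0.05991232897940432 0.05613345440667305 0.06561392381338829
```

View pics/a6.png

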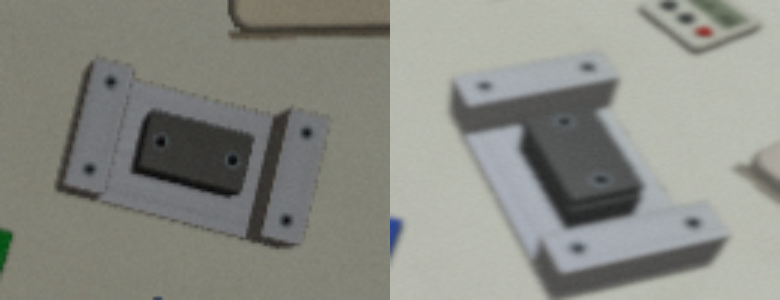

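The stack is flush at z = 0.060, in line with the stand and centred to within about 2 mm, and the gripper is clear. I'll hand it in.

```bash
python3 -c "
from workcell import manip
print(manip.finish_job())"
```

```text
the job is handed in; nothing more can be done
None
```

The job is handed in: the thick (35 mm) plate with the thin (15 mm) plate on top fills the gap flush with the end blocks, lengthwise and centred to within about 2 mm by camera, and the mid plate was left where it lay.

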